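# Take the finished bush from the vise and hold it in the V-block

### The arm

A 6-joint arm with a two-finger parallel gripper is mounted at the origin on the work surface. World frame = base frame: x ahead of the robot, y to its left, z up, the work surface at z = 0. Lengths are in m, angles in rad, forces in N, time in s.
With the tool pointing down it reaches from about 0.375 to 0.9 m from the base axis. Payload 3.1 kg.
Tool frame: the origin (TCP) lies midway between the tips of the shut fingers; the grasp point (between the pads) lies 19 mm behind it (robot.grip_depth is the distance from the TCP to the grasp point, in m); z points along the fingers, y is the direction in which the jaws open and shut (so a half turn about z gives the same grasp; the last joint's range is limited). The gripper opens to 87 mm and grips with 3 to 60 N. Pads are 19 mm wide; open, the fingers measure 117 mm over their backs; the gripper's body (75 mm by 190 mm) begins 51 mm behind the grasp point.
Start: joints at [-0.178, 0.527, 1.433, -0, 1.181, -0.178], TCP at [0.625, 0, 0.223] pointing down, gripper open.
Joint ranges: [-3.08, 3.08], [-0.75, 2.2], [0.22, 2.44], [-1.43, 4.57], [0, 2.65], [-2.85, 2.85]. Speed limits (rad/s): [2.79, 2.79, 3.14, 3.14, 3.14, 3.14].

### API

Orientations are given as a unit quaternion [x, y, z, w].
In Python, from rig import robot gives the robot as it stands.
- The arm moves only by the tool carry_out, never from a script. Its arguments are lists of equal length, an entry for each row: "dr": the turn, a rotation vector about the world's x, y, z in rad, a list of three; "translation": the shift along the world's x, y, z in cm, a list of three; "grip": the opening, from 0 (shut) to 1 (fully open). A call has 1 to 20 rows; each row is the pose to reach, as a shift and turn from the pose commanded when the call began; what a row does not reach only later rows make up. A row lasts 1/12 s, in which the tool goes at most 41.7 mm and 7.16 degrees, less where a joint would pass 70% of its speed; a pose out of reach is approached as far as the arm can. A call with a gripper value outside its range is refused whole. The fingers move at their own pace and stop on an object; "newtons" is the grip in N (left out, the last holds). Time passes only in rows, so rows that repeat a pose let the fingers close. It gives the time, the measured TCP pose, the force and the opening at its end, in the units of the state.
- robot.get_obs(): the state, without advancing time (a new reading comes with each control period).
- robot.camera(name): name is "scene" or "side" or "wrist"; returns a dict with "color" (400x640x3 uint8, blue, green, red), "camera_matrix" (3x3 intrinsics, pixels), "dist_coeffs" ([k1, k2, p1, p2, k3] as OpenCV has them; the pictures are not rectified), "T" (4x4, takes a point from camera to world coordinates). Camera axes: x right, y down, z forward; pixel columns grow to the right and rows downward; lengths in m; the calibration is good to about 2 mm. A picture is of the moment at which its call begins. There is no depth.
- robot.hand_in(): hands the job in, once; it reports no verdict.
The state is a dict: "time": time; "q": joint angles; "joint_velocities": joint speeds; "joint_torque": joint torques, N m; "position": TCP position; "tool_rot": TCP orientation; "ft_force": force on the tool from outside, world axes, zero at the start; "moment": the same for the moment, N m; "grip_width": finger opening in m.
Only numpy, scipy, OpenCV 4.12 (cv2) and the standard library are available. Lean on these libraries where they do the work, as an engineer would, in place of code of your own. Each camera call takes 0.05 s, during which the arm holds its last target. There are 200 camera calls.

### The job

The bronze bearing bush clamped in the drill vise is finished: slide the vise's loose jaw back until it is well clear of the bush, lift the bush out and lay it gently in the V-block on the stone plate, square in the groove and centred along the block. Finish while holding it there: keep pressing it down with about one kilogram of push, so that it bears firmly on both flanks of the V for the height reading, and do not take the hand away at the end. Leave the tray, the pan, the height gauge and the square where they are.

Things in the scene. Friction and masses are not known exactly. Their poses are not given: they have to be found in the camera images.
- vise: Small grey drill vise bolted to the bench, base 196 x 84 mm and 11 mm high, bed 46 mm wide with its top at z = 30 mm. Origin on the bench right under the clamped bush; z up; own x is the slide direction: the fixed jaw stands on the +x side (face at x = +17 mm), the sliding jaw on the -x side; both jaws are 48 mm wide (along own y) and their tops are at z = 67 mm. An end block (top z = 63 mm) stands at x = -108 to -124 mm; the screw passes through it and moves with the jaw.
- jaw (a joint): Travel of the sliding jaw in m: 0 = closed on the bush, up to 0.045 = fully open; it grows as the jaw moves along the vise's -x. The screw nut is already released: the jaw slides freely with about 4 N of friction and stays where it is left. A level V-groove, 15 mm deep, in the jaw's face reaches 8 mm over the bush, so the bush cannot be lifted before the jaw has gone back about 10 mm.
- jaw_grip (a point): Point in the middle of the sliding jaw's solid block, 15 mm below its top (52 mm above the bench), 28 mm behind its front face. The jaw is 48 mm wide along the vise's y (flat vertical sides, free to be gripped from above) and 44 mm long along x; the point moves with the jaw and has the vise's axes.
- bush_center (a point): Centre of the finished bush: a brass-coloured cylinder 34 mm in diameter and 60 mm long, about 0.3 kg, with a 20 mm bore and flat ends; own y is its axis. It lies level on the vise bed along the vise's y, centre 47 mm above the bench, and stands out about 6 mm beyond the jaws at each end. It is a true round and may roll a little once the jaw is open.
- plate: Dark granite inspection plate, 150 x 180 x 25 mm, fixed on the bench; origin under its centre, z up. A steel V-block, 48 mm (own x) x 40 mm (own y) x 40 mm high, is fixed at its middle with its top 65 mm above the bench; its 90-degree groove runs along own y, is 36 mm wide at the top and 18 mm deep.
- vee (a point): Where the bush's centre lies when it is fully seated in the V-block and centred along it: on the groove's middle, 71 mm above the bench, 6 mm above the V-block's top. It has the plate's axes: y along the groove, z up. Seated, the bush stands out 10 mm beyond the block at each end. Pushed down while held a little off the groove's middle it bears on one flank only, until it is freed to settle.
- flank_near: The V-block's 45-degree flank on the -x side of the plate's frame (18 mm x 18 mm slope, 40 mm long); rigid with the plate. Its origin is under the V-block's middle, on the plate's top.
- flank_far: The V-block's 45-degree flank on the +x side of the plate's frame; otherwise as flank_near.
- nugget_tray: Black sheet-steel tray with gold nuggets, 150 x 200 x 28 mm, origin under its centre. Leave alone.
- pan: Round steel pan, 190 mm across, 45 mm high, origin under its centre. Leave alone.
- height_gauge: Small height gauge, base 60 x 50 mm, column 216 mm high, origin under the base. Leave alone.
- square: Engineer's square lying flat: beam 18 x 70 x 14 mm at its origin, blade 100 x 22 x 4 mm to its +x. Leave alone.
Not all that is in view belongs to the job. Leave any orange or pink look-alike of the vise alone. There is more than one size of the part that bears bush_center; the job needs the smaller.

How it is judged:
By the outcome, as a careful person would: the job done as asked, in the order asked, and still so for the second after the job is handed in, while the arm keeps its last pose, push and grip.
It also fails if it takes over 48 s, if anything falls off the work surface, if the arm or the gripper's body presses on something with over 40 N, if the wrist force passes 120 N, or if a joint passes its speed limit or range.

## Working session

There is one attempt and no reset: what is moved stays moved. The work goes in short steps, Python scripts to look and compute and a tool call to move; the robot and the scene stay as the last step left them, time stands still between calls to the robot, and variables do not carry over. Pictures are saved under pics/ and viewed, about 8 in all and at most 12, crops included, and the job is handed in when it is done.

Besides the shell and the picture viewer there is one more tool, called after "Call:" as name(argument=value, ...), one argument or row to a line, values as JSON. carry_out: Moves the arm, as the interface text tells. Its arguments: {"type":"object","properties":{"dr":{"type":"array"},"translation":{"type":"array"},"grip":{"type":"array"},"newtons":{"type":"number"}},"required":["dr","translation","grip"]}

```bash
mkdir -p pics; cat > h.py <<'E'
import numpy as np, cv2
from rig import robot
def ray(c,uv):
    p=cv2.undistortPoints(np.array([[uv]],float),np.array(c["camera_matrix"]),np.array(c["dist_coeffs"]))[0,0]
    T=np.array(c["T"]);return T[:3,3],T[:3,:3]@np.array([p[0],p[1],1])
def onz(c,uv,z):
    o,d=ray(c,uv);return o+d*(z-o[2])/d[2]
def proj(c,P):
    T=np.linalg.inv(np.array(c["T"]));P=np.atleast_2d(P)@T[:3,:3].T+T[:3,3]
    return cv2.projectPoints(P,np.zeros(3),np.zeros(3),np.array(c["camera_matrix"]),np.array(c["dist_coeffs"]))[0][:,0]
def snap(n,f):
    c=robot.camera(n);cv2.imwrite("pics/"+f+".png",c["color"]);np.save("pics/"+f+".npy",c,allow_pickle=True);return c
def load(f): return np.load("pics/"+f+".npy",allow_pickle=True).item()
E
python3 - <<'E'
from h import *
for n in("scene","side","wrist"):
    c=snap(n,n+"0");print(n,np.round(c["T"],3).tolist())
print(robot.get_obs())
E
```

```text
scene [[-0.587, 0.545, -0.598, 1.268], [0.809, 0.377, -0.451, 0.541], [-0.021, -0.749, -0.662, 0.848], [0.0, 0.0, 0.0, 1.0]]
side [[-0.997, -0.055, 0.057, 0.478], [-0.078, 0.533, -0.843, 1.011], [0.016, -0.844, -0.535, 0.69], [0.0, 0.0, 0.0, 1.0]]
wrist [[1.0, 0.001, -0.002, 0.626], [0.0, -0.957, -0.289, 0.081], [-0.003, 0.289, -0.957, 0.383], [0.0, 0.0, 0.0, 1.0]]
{'time': 0.15, 'q': array([-1.78502273e-01,  5.28282011e-01,  1.43357272e+00,  1.03655514e-05,
        1.18141281e+00, -1.78523007e-01]), 'joint_velocities': array([-0.00079248, -0.00180804, -0.00399708,  0.00089654,  0.00066329,
        0.00026132]), 'joint_torque': array([ 9.14956272e-04, -4.40429199e+01, -1.76841742e+01,  6.33679633e-02,
        5.52540855e-02, -1.06930895e-04]), 'position': array([6.24452986e-01, 1.29713431e-04, 2.21789598e-01]), 'tool_rot': array([ 7.07100597e-01,  7.07112470e-01, -4.73668616e-04, -6.90635986e-04]), 'ft_force': array([-0.63570415, -0.30182187, -0.45747138]), 'moment': array([-0.00293294,  0.02869238,  0.03283023]), 'grip_width': 0.08674237131269982}
```

View pics/scene0.png

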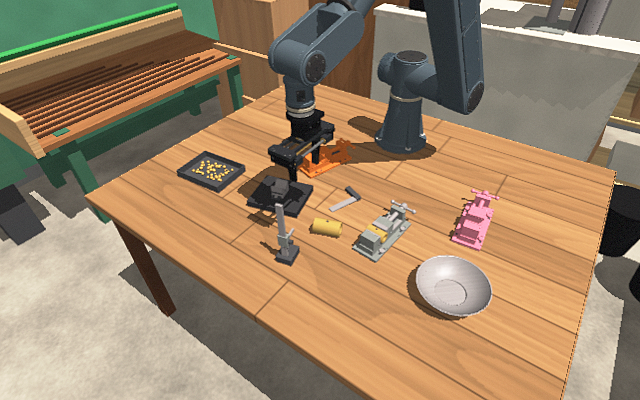

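View pics/side0.png

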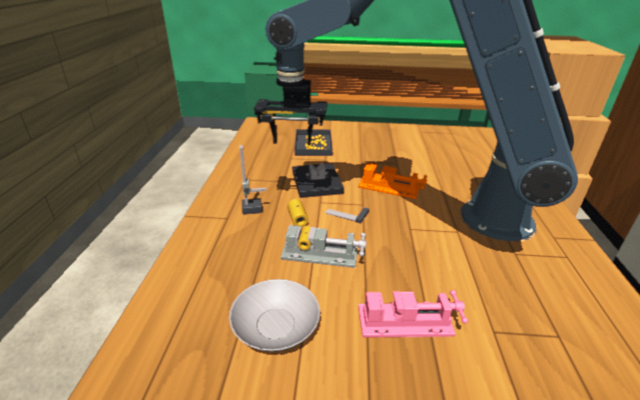

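Scene view: the grey vise is at about (382,232), with its screw towards the robot. The V-block plate is at (280,193), and the loose bush lying on the bench at (327,226) is the wrong one. In the side view the vise is at (322,245) and the plate at (318,178). Next, coarse positions, so I can look from close by.

```bash
python3 - <<'E'
from h import *
s=load("scene0");d=load("side0")
for n,c,pts in(("scene",s,[((375,236),.05),((405,206),.045),((278,187),.065),((327,227),.02)]),("side",d,[((304,238),.05),((362,246),.045),((318,172),.065)])):
    for uv,z in pts: print(n,uv,np.round(onz(c,uv,z),3))
a=cv2.resize(s["color"][160:270,235:425],None,fx=4,fy=4,interpolation=cv2.INTER_CUBIC)
cv2.imwrite("pics/crop1.png",a)
E
```

```text
scene (375, 236) [0.581 0.212 0.05 ]
scene (405, 206) [0.411 0.223 0.045]
scene (278, 187) [ 0.583 -0.151  0.065]
scene (327, 227) [0.606 0.061 0.02 ]
side (304, 238) [0.564 0.213 0.05 ]
side (362, 246) [0.413 0.225 0.045]
side (318, 172) [ 0.552 -0.117  0.065]
```

View pics/crop1.png

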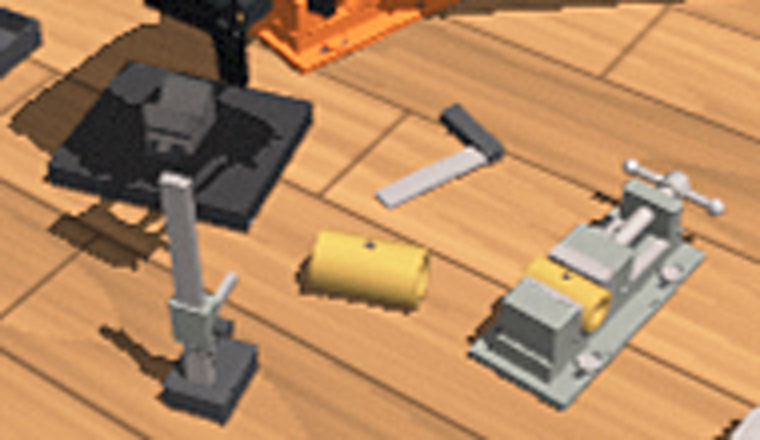

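The crop shows the small bush in the grey vise and the V-block on the dark plate, at crop (180,110). The height gauge stands near the plate. I'll raise above the gauge and look from above at the plate, then the vise.

Call:
carry_out(
  dr=[
    [0,0,0],
    [0,0,0],
    [0,0,0],
    [0,0,0],
    [0,0,0],
    [0,0,0],
    [0,0,0],
  ],
  translation=[
    [0,0,3],
    [-1,-3,6],
    [-3,-6,8],
    [-5,-9,8],
    [-5,-11,8],
    [-5,-11,8],
    [-5,-11,8],
  ],
  grip=[1,1,1,1,1,1,1],
)

```text
time: 0.73
position: [0.5747, -0.1108, 0.3024]
tool_rot: [0.708, 0.706, 0.0, -0.0]
ft_force: [0.2, 0.8, -0.3]
grip_width: 0.0874
```

```bash
python3 - <<'E'
from h import *
snap("wrist","w1")
E
```

Call:
carry_out(
  dr=[
    [0,0,0],
    [0,0,0],
    [0,0,0],
    [0,0,0],
    [0,0,0],
    [0,0,0],
    [0,0,0],
    [0,0,0],
    [0,0,0],
    [0,0,0],
    [0,0,0],
    [0,0,0],
  ],
  translation=[
    [0,2,0],
    [0,5,0],
    [0,9,0],
    [0,13,0],
    [-1,17,-1],
    [-1,21,-2],
    [-2,25,-4],
    [-2,29,-6],
    [-2,31,-8],
    [-2,32,-8],
    [-2,32,-8],
    [-2,32,-8],
  ],
  grip=[1,1,1,1,1,1,1,1,1,1,1,1],
)

```text
time: 1.78
position: [0.5551, 0.2109, 0.2227]
tool_rot: [0.706, 0.708, -0.0, 0.0]
ft_force: [-1.0, -0.7, 0.3]
grip_width: 0.0869
```

```bash
python3 - <<'E'
from h import *
snap("wrist","w2")
E
```

```text
(no output)
```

View pics/w1.png

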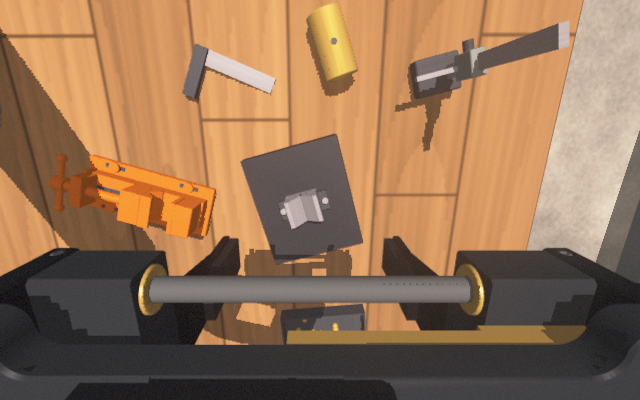

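View pics/w2.png

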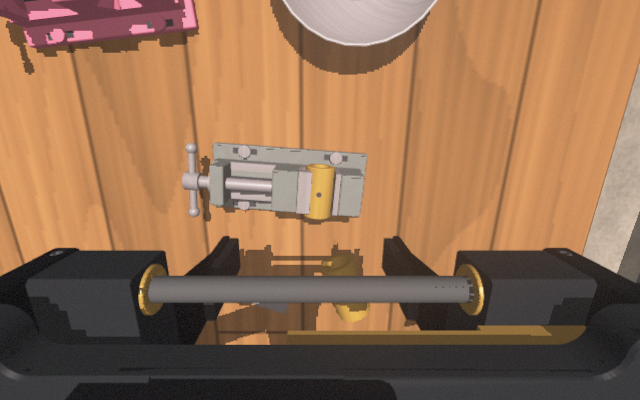

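w1 shows the plate (corners about (242,160), (336,135), (362,243), (275,259)) with the V-block at (304,207), and the height gauge well to the right at (437,75). w2 shows the vise at (290,180) with the small bush at (320,190). Enlarging both in one picture.

```bash
python3 - <<'E'
from h import *
a=cv2.resize(load("w1")["color"][125:265,235:370],(540,560),interpolation=cv2.INTER_CUBIC)
b=cv2.resize(load("w2")["color"][135:225,180:375],(780,360),interpolation=cv2.INTER_CUBIC)
a=cv2.convertScaleAbs(a,alpha=1.5,beta=10)
cv2.imwrite("pics/cw1.png",a);cv2.imwrite("pics/cw2.png",b)
E
```

```text
(no output)
```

View pics/cw1.png

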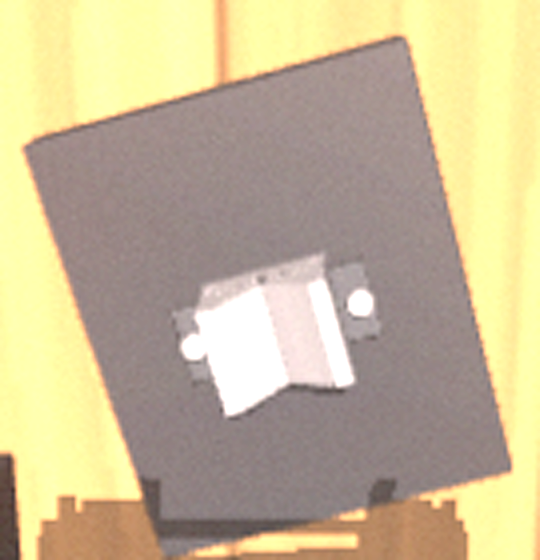

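View pics/cw2.png

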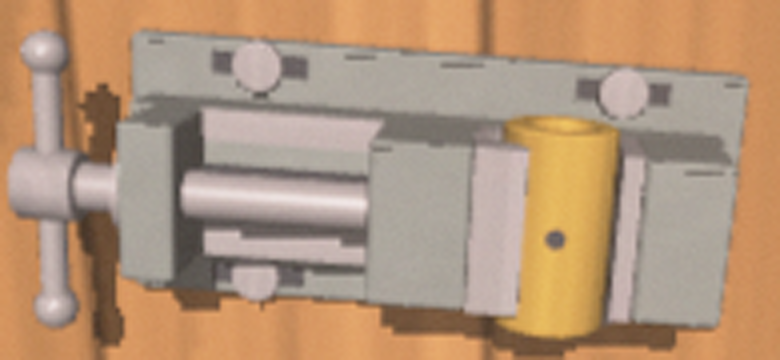

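Both crops are sharp. In cw1 the groove runs from (262,287) to (290,385), along the plate's long side. In cw2 the sliding jaw's top spans (372,140) to (520,315), and the fixed jaw's face is at about (615,235). I'll cast corner rays to the known heights and fit a 2D rigid pose.

```bash
cat >> h.py <<'E'
def fit(c,off,s,L,half=True):
    W=np.array([onz(c,(np.array(p)+.5)/s-.5+np.array(off),m[2]/1e3)[:2]for p,m in L]);M=np.array([m[:2]for p,m in L])/1e3
    H=(M-M.mean(0)).T@(W-W.mean(0));a=np.arctan2(H[0,1]-H[1,0],H[0,0]+H[1,1])
    R=np.array([[np.cos(a),-np.sin(a)],[np.sin(a),np.cos(a)]]);t=W.mean(0)-R@M.mean(0)
    print("pos",np.round(t,4),"yaw deg",round(np.degrees(a),2),"res mm\n",np.round((W-M@R.T-t)*1e3,1).tolist());return t,a
E
python3 - <<'E'
from h import *
w1,w2=load("w1"),load("w2")
P=[((25,148),(-75,90,25)),((403,40),(75,90,25)),((511,467),(75,-90,25)),((165,553),(-75,-90,25))]
V=[((195,312),(-24,20,65)),((228,417),(-24,-20,65)),((325,278),(24,20,65)),((355,384),(24,-20,65)),((262,287),(0,20,47)),((290,385),(0,-20,47))]
for L in(P,V,P+V):fit(w1,(235,125),4,L)
J=[((373,141),(-53,24,67)),((368,303),(-53,-24,67)),((527,150),(-9,24,67)),((517,315),(-9,-24,67)),((620,155),(17,24,67)),((610,321),(17,-24,67))]
B=[((135,32),(-124,42,11)),((747,77),(72,42,11))]
for L in(J,B,J+B):fit(w2,(180,135),4,L)
print(onz(w1,(437,75),0),onz(w1,(563,35),.216))
for n in("scene0","side0"):
    c=load(n);print(robot.get_obs()["position"])
E
```

```text
pos [ 0.5647 -0.1608] yaw deg 15.46 res mm
 [[2.6, -1.9], [-1.5, -2.8], [-1.9, 1.6], [0.8, 3.1]]
pos [ 0.565  -0.1624] yaw deg 15.16 res mm
 [[0.0, 1.1], [0.4, -0.2], [-0.3, 0.9], [0.2, -0.1], [0.0, -1.0], [-0.4, -0.7]]
pos [ 0.5649 -0.1618] yaw deg 15.43 res mm
 [[2.3, -1.0], [-1.7, -1.9], [-2.1, 2.6], [0.7, 4.0], [0.2, 0.6], [0.4, -0.7], [-0.0, 0.2], [0.3, -0.8], [0.2, -1.6], [-0.3, -1.3]]
pos [0.5649 0.2078] yaw deg -3.42 res mm
 [[1.2, -0.6], [1.1, 0.9], [-0.7, -0.3], [-0.5, 0.1], [-1.2, -0.1], [0.1, -0.1]]
pos [0.5533 0.208 ] yaw deg -4.0 res mm
 [[1.8, -0.1], [-1.8, 0.1]]
pos [0.5623 0.2082] yaw deg -2.43 res mm
 [[4.3, -0.1], [3.3, 1.4], [2.3, -0.6], [1.7, -0.2], [1.8, -0.8], [2.3, -0.8], [-5.9, 3.0], [-9.8, -2.1]]
[0.75977954 0.02598205 0.        ] [0.76564894 0.0272959  0.216     ]
[0.55566314 0.20990446 0.22338046]
[0.55566314 0.20990446 0.22338046]
```

The jaw and V-block fits agree to about 1 mm. Vise: (0.5645, 0.208), yaw about −3.7°. Vee: (0.565, −0.1625), yaw about 15.3°. The jaw grip point is (0.5276, 0.2104), so I turn +86.3° and come down over the jaw.

Call:
carry_out(
  dr=[
    [0,0,0.12],
    [0,0,0.24],
    [0,0,0.36],
    [0,0,0.48],
    [0,0,0.6],
    [0,0,0.72],
    [0,0,0.84],
    [0,0,0.96],
    [0,0,1.08],
    [0,0,1.2],
    [0,0,1.32],
    [0,0,1.44],
    [0,0,1.506],
    [0,0,1.506],
    [0,0,1.506],
    [0,0,1.506],
  ],
  translation=[
    [0,0,0],
    [-0.5,0,-1],
    [-1,0,-2],
    [-1.5,0,-3],
    [-2,0,-4],
    [-2.5,0,-5],
    [-2.8,0,-6],
    [-2.8,0,-7],
    [-2.8,0,-8],
    [-2.8,0,-9],
    [-2.8,0,-10],
    [-2.8,0,-11],
    [-2.8,0,-11],
    [-2.8,0,-11],
    [-2.8,0,-11],
    [-2.8,0,-11],
  ],
  grip=[1,1,1,1,1,1,1,1,1,1,1,1,1,1,1,1],
)

```text
time: 3.17
position: [0.5282, 0.2092, 0.1136]
tool_rot: [0.034, 0.999, 0.0, 0.001]
ft_force: [0.4, -0.6, 0.5]
grip_width: 0.0869
```

```bash
python3 - <<'E'
from h import *
from scipy.spatial.transform import Rotation as R
c=snap("wrist","w3");o=robot.get_obs()
print(o["position"],R.from_quat(o["tool_rot"]).as_matrix().round(3).tolist(),o["q"].round(2))
print(proj(c,[[.5276,.2104,.067],[.5645,.208,.064],[.5645,.208,.047]]).round(1))
cv2.imwrite("pics/cw3.png",cv2.resize(c["color"][0:300,120:520],(800,600)))
E
```

```text
[0.52799027 0.20943702 0.11354759] [[-0.998, 0.067, 0.002], [0.067, 0.998, 0.0], [-0.002, 0.0, -1.0]] [ 0.18  0.6   1.68 -0.    0.86 -1.32]
[[310.9 223.2]
 [311.  265.1]
 [311.  255.4]]
```

View pics/cw3.png

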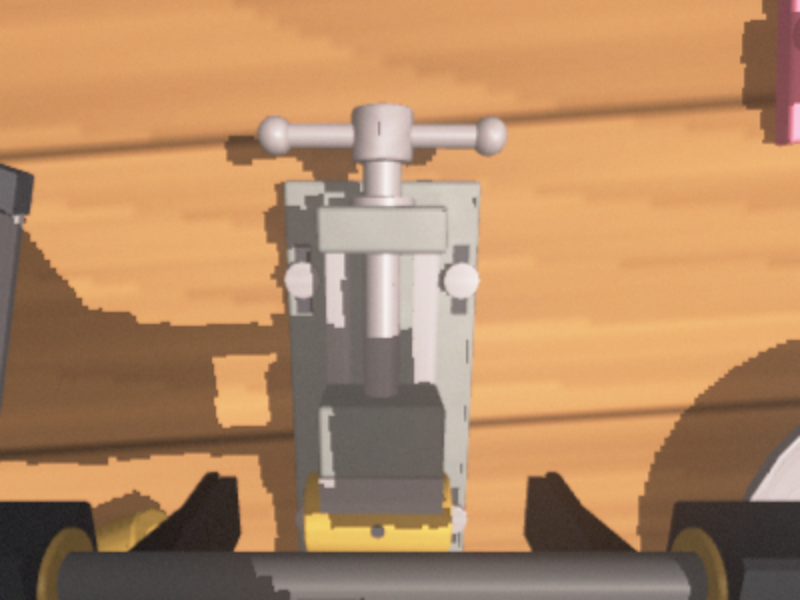

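w3 shows the jaw block at crop x about 381, which is column 310.5; I predicted 310.9. The bush's hole is at row 265, as predicted. Now I descend and grip the jaw.

Call:
carry_out(
  dr=[
    [0,0,0],
    [0,0,0],
    [0,0,0],
    [0,0,0],
    [0,0,0],
    [0,0,0],
    [0,0,0],
    [0,0,0],
    [0,0,0],
    [0,0,0],
    [0,0,0],
    [0,0,0],
    [0,0,0],
  ],
  translation=[
    [0,0.1,-2],
    [0,0.1,-4],
    [0,0.1,-5.5],
    [0,0.1,-7],
    [0,0.1,-8],
    [0,0.1,-8],
    [0,0.1,-8],
    [0,0.1,-8],
    [0,0.1,-8],
    [0,0.1,-8],
    [0,0.1,-8],
    [0,0.1,-8],
    [0,0.1,-8],
  ],
  grip=[1,1,1,1,1,0.8,0.7,0.6,0.5,0.45,0.45,0.45,0.45],
  newtons=15,
)

```text
time: 4.3
position: [0.5272, 0.209, 0.0331]
tool_rot: [0.031, 1.0, -0.002, 0.0]
ft_force: [-0.1, -8.2, 3.4]
grip_width: 0.0479
```

Call:
carry_out(
  dr=[
    [0,0,0],
    [0,0,0],
    [0,0,0],
    [0,0,0],
    [0,0,0],
    [0,0,0],
    [0,0,0],
    [0,0,0],
    [0,0,0],
    [0,0,0],
    [0,0,0],
    [0,0,0],
    [0,0,0],
    [0,0,0],
  ],
  translation=[
    [-0.2,-0.1,0],
    [-0.5,-0.07,0],
    [-0.9,-0.04,0],
    [-1.3,-0.02,0],
    [-1.7,0.01,0],
    [-2.1,0.04,0],
    [-2.5,0.06,0],
    [-2.9,0.09,0],
    [-3.3,0.11,0],
    [-3.6,0.13,0],
    [-3.8,0.15,0],
    [-4,0.16,0],
    [-4,0.16,0],
    [-4,0.16,0],
  ],
  grip=[0.45,0.45,0.45,0.45,0.45,0.45,0.45,0.45,0.45,0.45,0.45,0.45,0.45,0.45],
  newtons=15,
)

```text
time: 5.47
position: [0.4886, 0.2118, 0.0331]
tool_rot: [0.032, 0.999, -0.0, 0.002]
ft_force: [2.1, -5.3, 1.0]
grip_width: 0.0479
```

The jaw moved 38.6 mm. Release, rise, and move past the bush so that the wrist camera sees it.

Call:
carry_out(
  dr=[
    [0,0,0],
    [0,0,0],
    [0,0,0],
    [0,0,0],
    [0,0,0],
    [0,0,0],
    [0,0,0],
    [0,0,0],
    [0,0,0],
    [0,0,0],
    [0,0,0],
    [0,0,0],
    [0,0,0],
    [0,0,0],
  ],
  translation=[
    [0,0,0],
    [0,0,0],
    [0,0,0],
    [0,0,0],
    [0,0,2],
    [0,0,5],
    [0,0,8],
    [3,-0.2,9],
    [6,-0.4,9],
    [9,-0.6,9],
    [11,-0.8,9],
    [11,-0.8,9],
    [11,-0.8,9],
    [11,-0.8,9],
  ],
  grip=[0.6,0.8,1,1,1,1,1,1,1,1,1,1,1,1],
)

```text
time: 6.63
position: [0.5949, 0.2047, 0.1218]
tool_rot: [0.032, 0.999, -0.0, -0.002]
ft_force: [-0.9, 0.4, -0.0]
grip_width: 0.0869
```

```bash
python3 - <<'E'
from h import *
c=snap("wrist","w4");o=robot.get_obs()
print(o["position"],o["grip_width"])
print(proj(c,[[.5645,.208,.064],[.5645,.208,.047]]).round(1))
h=cv2.cvtColor(c["color"],cv2.COLOR_BGR2HSV);m=cv2.inRange(h,(20,130,90),(32,255,255))
for k in cv2.findContours(m[:260],0,2)[0]:
    if cv2.contourArea(k)>400: print(cv2.contourArea(k),cv2.boundingRect(k),cv2.minAreaRect(k))
cv2.imwrite("pics/cw4.png",cv2.resize(c["color"][0:300,120:520],(800,600)))
E
```

```text
[0.5946579  0.2048285  0.12189032] 0.08691200051562714
[[311.2 181.7]
 [311.2 177.3]]
```

View pics/cw4.png

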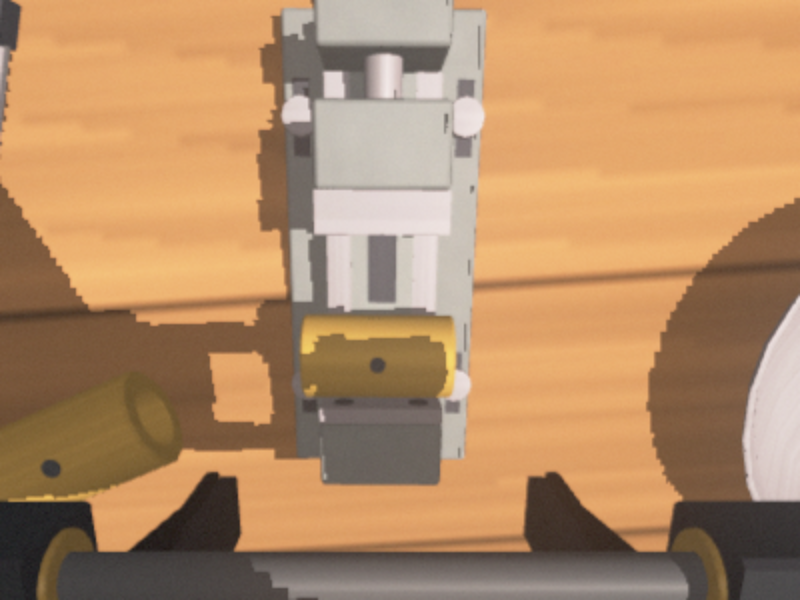

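w4 shows the bush at crop x 301–455, y 317–400, resting against the fixed jaw. The sliding jaw's front edge is at y 235, well clear. Refining the bush centre.

```bash
python3 - <<'E'
from h import *
c=load("w4");f=lambda u,v,z:onz(c,(u/2+120-.25,v/2-.25),z).round(4)
L,Rr=f(301,362,.050),f(455.5,362,.050);print(L,Rr,(L+Rr)/2,np.linalg.norm(L-Rr))
print("far sil",f(378,316,.047),"near sil",f(378,400,.047), "hole",f(378,365,.064))
print("fixed jaw",f(320,402,.067),f(441,402,.067),"sliding face",f(314,235,.067),f(451,235,.067))
E
```

```text
[0.5646 0.1747 0.05  ] [0.5686 0.2373 0.05  ] [0.5666 0.206  0.05  ] 0.0627276653479149
far sil [0.5484 0.2071 0.047 ] near sil [0.5834 0.2048 0.047 ] hole [0.5648 0.2061 0.064 ]
fixed jaw [0.5772 0.183  0.067 ] [0.5801 0.2293 0.067 ] sliding face [0.5158 0.1867 0.067 ] [0.519  0.2351 0.067 ]
```

Call:
carry_out(
  dr=[
    [0,0,0],
    [0,0,0],
    [0,0,0],
    [0,0,0],
    [0,0,0],
    [0,0,0],
    [0,0,0],
    [0,0,0],
    [0,0,0],
    [0,0,0],
    [0,0,0],
    [0,0,0],
    [0,0,0],
    [0,0,0],
    [0,0,0],
    [0,0,0],
  ],
  translation=[
    [-1.5,0.1,0],
    [-3,0.2,0],
    [-3,0.2,-2],
    [-3,0.2,-4.5],
    [-3,0.2,-7],
    [-3,0.2,-8.5],
    [-3,0.2,-9.2],
    [-3,0.2,-9.2],
    [-3,0.2,-9.2],
    [-3,0.2,-9.2],
    [-3,0.2,-9.2],
    [-3,0.2,-9.2],
    [-3,0.2,-9.2],
    [-3,0.2,-9.2],
    [-3,0.2,-9.2],
    [-3,0.2,-9.2],
  ],
  grip=[1,1,1,1,1,1,1,1,0.9,0.8,0.7,0.65,0.6,0.6,0.6,0.6],
  newtons=20,
)

```text
time: 8.02
position: [0.5675, 0.2064, 0.0314]
tool_rot: [0.032, 0.999, -0.0, 0.001]
ft_force: [-0.5, -1.1, 6.5]
grip_width: 0.06
```

Gripped at 60.0 mm. Lift first and check the hold.

Call:
carry_out(
  dr=[
    [0,0,0],
    [0,0,0],
    [0,0,0],
    [0,0,0],
    [0,0,0],
    [0,0,0],
    [0,0,0],
    [0,0,0],
    [0,0,0],
    [0,0,0],
  ],
  translation=[
    [0,0,0],
    [0,0,0],
    [0,0,0.5],
    [0,0,1.5],
    [0,0,3],
    [0,0,6],
    [0,0,9],
    [0,0,11],
    [0,0,12],
    [0,0,12],
  ],
  grip=[0.6,0.6,0.6,0.6,0.6,0.6,0.6,0.6,0.6,0.6],
  newtons=35,
)

```text
time: 8.85
position: [0.5683, 0.2071, 0.1531]
tool_rot: [0.032, 0.999, 0.001, 0.002]
ft_force: [0.9, -0.3, -3.3]
grip_width: 0.06
```

Call:
carry_out(
  dr=[
    [0,0,0.02],
    [0,0,0.05],
    [0,0,0.08],
    [0,0,0.12],
    [0,0,0.16],
    [0,0,0.2],
    [0,0,0.24],
    [0,0,0.28],
    [0,0,0.31],
    [0,0,0.333],
    [0,0,0.333],
    [0,0,0.333],
    [0,0,0.333],
    [0,0,0.333],
    [0,0,0.333],
  ],
  translation=[
    [0,-1,0],
    [0,-3.5,0],
    [0,-7,0],
    [0,-10.5,0],
    [0,-14,0],
    [0,-17.5,0],
    [0,-21,0],
    [0,-24.5,0],
    [0,-28,0],
    [0,-31.5,0],
    [0,-34.5,0],
    [0,-36.5,0],
    [0,-37,0],
    [0,-37,0],
    [0,-37,0],
  ],
  grip=[0.6,0.6,0.6,0.6,0.6,0.6,0.6,0.6,0.6,0.6,0.6,0.6,0.6,0.6,0.6],
  newtons=35,
)

```text
time: 10.1
position: [0.5657, -0.1622, 0.1491]
tool_rot: [-0.133, 0.991, 0.001, -0.001]
ft_force: [-1.0, 0.9, -4.8]
grip_width: 0.0592
```

```bash
python3 - <<'E'
from h import *
from scipy.spatial.transform import Rotation as R
o=robot.get_obs();print(o["position"],R.from_quat(o["tool_rot"]).as_matrix().round(4).tolist(),o["ft_force"],o["grip_width"])
w=snap("wrist","w5");s=snap("scene","s5");d=snap("side","d5")
for c in(w,s,d):print(proj(c,[[.565,-.1625,.065],[.5675,-.1625,.172]]).round(1).tolist())
g=lambda c,x,y,w,h:cv2.resize(c["color"][y:y+h,x:x+w],(400,300),interpolation=cv2.INTER_CUBIC)
cv2.imwrite("pics/c5.png",np.vstack([np.hstack([g(w,120,0,400,300),g(w,220,120,200,150)]),np.hstack([g(s,230,120,120,90),g(d,260,120,120,90)])]))
E
```

```text
[ 0.56574301 -0.16224607  0.14910094] [[-0.9644, -0.2643, -0.0031], [-0.2643, 0.9644, 0.0025], [0.0024, 0.0032, -1.0]] [-1.01491709  0.858156   -4.80406841] 0.0591876129972312
[[309.6, 208.2], [308.5, 272.9]]
[[278.9, 182.8], [275.1, 156.4]]
[[315.3, 165.3], [315.0, 136.1]]
```

View pics/c5.png

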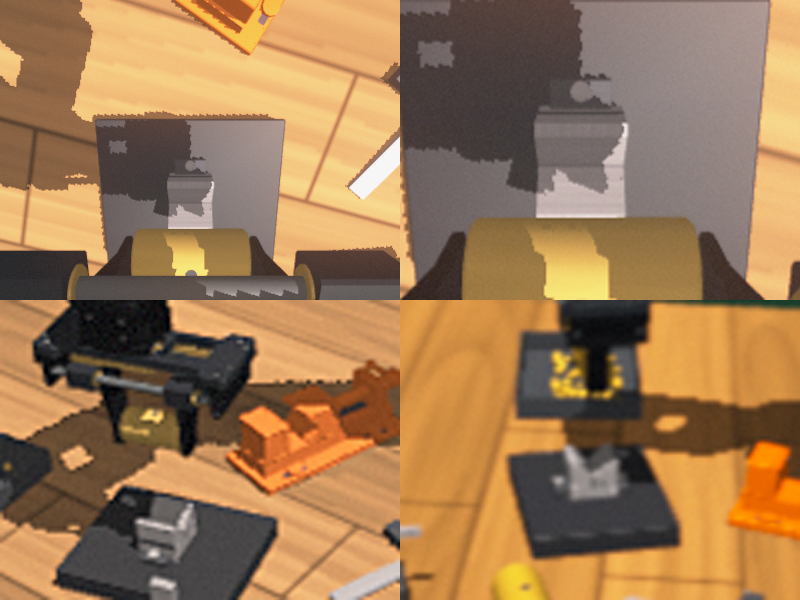

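c5: the bush is held level and square, at crop x 463–700, and the V-block lies parallel below it at x 537–626, with the plate's edge horizontal, so the yaw agrees. Now the residual offsets in the tool axes.

```bash
python3 - <<'E'
from h import *
c=load("w5");T=np.array(c["T"]);tcp=np.array([.5657,-.1622,.1491])
a=np.radians(15.33);ex=np.array([np.cos(a),np.sin(a),0]);ey=np.array([-np.sin(a),np.cos(a),0])
u=lambda x,y:(220+(x-400)/2-.25,120+y/2-.25)
def rel(p):p=p-tcp;return (np.array([p@ex,p@ey])*1e3).round(1)
for n,pts,z in(("vee row123",[(535,123),(627,123)],.065),("vee groove bottom",[(537,193),(626,193)],.047)):
    print(n,[rel(onz(c,u(*p),z)) for p in pts])
print("bush ends",[rel(onz(c,u(*p),.149+.0175+.010)) for p in[(463,240),(700,240)]])
# tangent silhouette: in plane spanned by ex,z
o,d=ray(c,u(581,217));r=[];n=np.array([d@ex,d[2]]);n/=np.linalg.norm(n);nn=np.array([n[1],-n[0]])
for zc in(.164,.1666,.169):
    for s in(1,-1):
        # |nn.(C-o)|=.017
        oo=np.array([(o-tcp)@ex,o[2]]);x=(s*.017-nn[1]*(zc-oo[1]))/nn[0]+oo[0];r.append((zc,round(x*1e3,1)))
print(r,"vee by w1:",rel(np.array([.565,-.1625,.065])))
# vee x: edge outer -x top
E
```

```text
vee row123 [array([-24.9, -19.2]), array([-24.8,  20.1])]
vee groove bottom [array([ 12.9, -20.4]), array([13. , 21.8])]
bush ends [array([-19.4, -29. ]), array([-19.3,  29.7])]
[(0.164, np.float64(-38.9)), (0.164, np.float64(-2.3)), (0.1666, np.float64(-39.9)), (0.1666, np.float64(-3.4)), (0.169, np.float64(-40.8)), (0.169, np.float64(-4.3))] vee by w1: [-0.8 -0.1]
```

Relative to the TCP, the bush is at −3.3 mm and the V at −0.9 mm across the groove, so I shift the bush +2.4 mm. Along the groove they agree within 0.2 mm. Lower to about 1 cm above the seat.

Call:
carry_out(
  dr=[
    [0,0,0],
    [0,0,0],
    [0,0,0],
    [0,0,0],
    [0,0,0],
    [0,0,0],
    [0,0,0],
    [0,0,0],
    [0,0,0],
  ],
  translation=[
    [0.23,0.06,-1],
    [0.23,0.06,-3],
    [0.23,0.06,-5],
    [0.23,0.06,-7],
    [0.23,0.06,-7.8],
    [0.23,0.06,-8.4],
    [0.23,0.06,-8.4],
    [0.23,0.06,-8.4],
    [0.23,0.06,-8.4],
  ],
  grip=[0.6,0.6,0.6,0.6,0.6,0.6,0.6,0.6,0.6],
  newtons=35,
)

```text
time: 11.0
position: [0.5702, -0.163, 0.0675]
tool_rot: [-0.134, 0.991, -0.001, 0.001]
ft_force: [0.2, 0.3, -2.5]
grip_width: 0.0597
```

```bash
python3 - <<'E'
from h import *
for i in range(3):
    c=snap("wrist","w6%d"%i);o=robot.get_obs();print(o["position"].round(4),o["ft_force"].round(1),o["moment"].round(2))
E
```

```text
[ 0.5702 -0.1631  0.0677] [ 0.2 -0.5 -3.5] [ 0.16 -0.05 -0.03]
[ 0.5701 -0.1631  0.0677] [-0.9  0.6 -2. ] [ 0.09 -0.06  0.04]
[ 0.57   -0.1631  0.0676] [-0.5  0.2 -3.5] [ 0.1  -0.01  0.05]
```

```bash
python3 - <<'E'
from h import *
c=load("w60");d=snap("side","d6")
g=cv2.resize(c["color"][150:300,220:420],(800,600),interpolation=cv2.INTER_CUBIC)
h=cv2.resize(d["color"][140:200,280:350],(280,240),interpolation=cv2.INTER_CUBIC)
g[360:600,0:280]=h
cv2.imwrite("pics/c6.png",cv2.convertScaleAbs(g,alpha=1.3,beta=15))
E
```

```text
(no output)
```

View pics/c6.png

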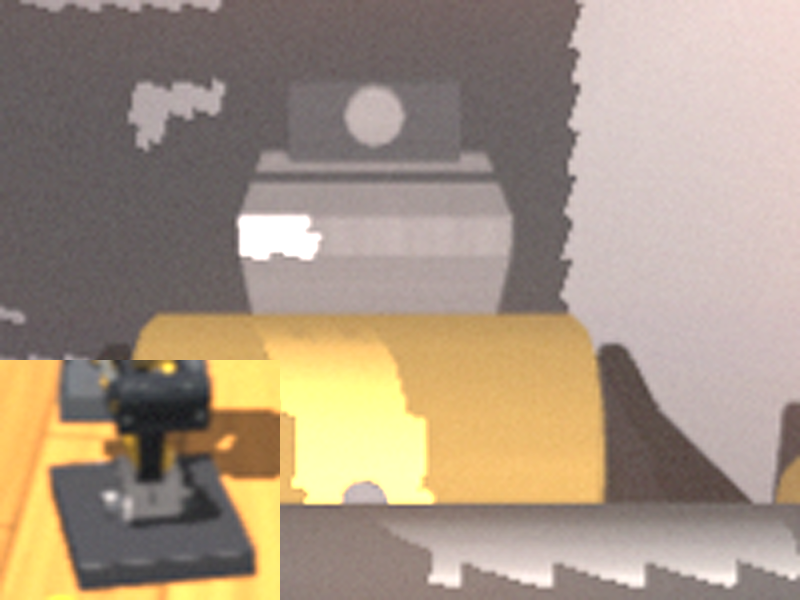

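c6: the V-block's near top land spans rows 215–258, x 238–513. The bush's rear silhouette is at row 313, x about 128–605. Computing the offset at this height.

```bash
python3 - <<'E'
from h import *
c=load("w60");tcp=np.array([.5702,-.1631,.0677])
a=np.radians(15.33);ex=np.array([np.cos(a),np.sin(a),0]);ey=np.array([-np.sin(a),np.cos(a),0])
u=lambda x,y:(220+x/4-.375,150+y/4-.375)
rel=lambda p:(np.array([(p-tcp)@ex,(p-tcp)@ey])*1e3).round(1)
A=[rel(onz(c,u(*p),.065)) for p in[(238,215),(513,215),(240,258),(512,258)]];print(A)
print("vee x est",(A[0][0]+A[1][0])/2+24,(A[2][0]+A[3][0])/2+18,"y",(A[0][1]+A[1][1])/2,(A[2][1]+A[3][1])/2)
print("bush ends",[rel(onz(c,u(*p),.083+.008)) for p in[(133,340),(601,370)]])
o,d=ray(c,u(370,313));n=np.array([d@ex,d[2]]);n/=np.linalg.norm(n)
oo=np.array([(o-tcp)@ex,o[2]])
for zc in(.081,.083,.085):print(zc,[round(((s*.017+n[0]*(zc-oo[1]))/n[1]+oo[0])*1e3,1)for s in(1,-1)])
E
```

```text
[array([-29.3, -17.8]), array([-29.4,  22.3]), array([-22.7, -17.7]), array([-22.7,  22.4])]
vee x est -5.350000000000001 -4.699999999999999 y 2.25 2.3499999999999996
bush ends [array([-20.6, -28.7]), array([-16.5,  30.9])]
0.081 [np.float64(-38.6), np.float64(-2.1)]
0.083 [np.float64(-39.4), np.float64(-2.8)]
0.085 [np.float64(-40.2), np.float64(-3.6)]
```

```bash
python3 - <<'E'
from h import *
c=load("w60");tcp=np.array([.5702,-.1631,.0677])
a=np.radians(15.33);ey=np.array([-np.sin(a),np.cos(a),0])
h=cv2.cvtColor(c["color"],cv2.COLOR_BGR2HSV);m=(h[:,:,1]>110)&(h[:,:,2]>70)&(abs(h[:,:,0].astype(int)-24)<9)
for v,z in((245,.094),(255,.098),(265,.1)):
    x=np.where(m[v,240:385])[0]+240;print(v,x.min(),x.max(),[round(1e3*((onz(c,(q,v),z)-tcp)@ey),1)for q in(x.min()-.5,x.max()+.5)])
E
```

```text
245 252 369 [np.float64(-29.1), np.float64(30.1)]
255 251 370 [np.float64(-29.0), np.float64(30.1)]
265 251 370 [np.float64(-28.9), np.float64(29.9)]
```

Corrections: −2.2 mm across and +1.8 mm along the groove. Apply these and come down gently.

Call:
carry_out(
  dr=[
    [0,0,0],
    [0,0,0],
    [0,0,0],
    [0,0,0],
    [0,0,0],
    [0,0,0],
    [0,0,0],
    [0,0,0],
  ],
  translation=[
    [-0.13,0.06,0],
    [-0.26,0.12,0],
    [-0.26,0.12,-0.3],
    [-0.26,0.12,-0.6],
    [-0.26,0.12,-0.8],
    [-0.26,0.12,-0.9],
    [-0.26,0.12,-0.9],
    [-0.26,0.12,-0.9],
  ],
  grip=[0.6,0.6,0.6,0.6,0.6,0.6,0.6,0.6],
  newtons=35,
)

```text
time: 11.87
position: [0.5666, -0.1615, 0.0573]
tool_rot: [-0.134, 0.991, 0.0, -0.0]
ft_force: [-0.4, 0.5, -3.4]
grip_width: 0.06
```

Call:
carry_out(
  dr=[
    [0,0,0],
    [0,0,0],
    [0,0,0],
    [0,0,0],
  ],
  translation=[
    [0,0,-0.1],
    [0,0,-0.2],
    [0,0,-0.2],
    [0,0,-0.2],
  ],
  grip=[0.6,0.6,0.6,0.6],
  newtons=35,
)

```text
time: 12.2
position: [0.5672, -0.1617, 0.0557]
tool_rot: [-0.134, 0.991, -0.0, 0.001]
ft_force: [2.1, 0.6, -4.1]
grip_width: 0.0599
```

Call:
carry_out(
  dr=[
    [0,0,0],
    [0,0,0],
    [0,0,0],
    [0,0,0],
  ],
  translation=[
    [0,0,-0.05],
    [0,0,-0.1],
    [0,0,-0.1],
    [0,0,-0.1],
  ],
  grip=[0.6,0.6,0.6,0.6],
  newtons=35,
)

```text
time: 12.53
position: [0.5674, -0.1617, 0.0555]
tool_rot: [-0.134, 0.991, -0.0, 0.001]
ft_force: [0.7, 1.0, 5.2]
grip_width: 0.0598
```

Contact at TCP z = 0.0555, just where full seating was predicted, with little sideways force. I free the bush so that it settles, checking before I regrip.

Call:
carry_out(
  dr=[
    [0,0,0],
    [0,0,0],
    [0,0,0],
    [0,0,0],
    [0,0,0],
    [0,0,0],
  ],
  translation=[
    [0,0,0.05],
    [0,0,0.05],
    [0,0,0.05],
    [0,0,0.05],
    [0,0,0.05],
    [0,0,0.05],
  ],
  grip=[0.69,0.72,0.76,0.8,0.8,0.8],
  newtons=10,
)

```text
time: 13.03
position: [0.5663, -0.1615, 0.0547]
tool_rot: [-0.134, 0.991, 0.0, -0.0]
ft_force: [1.1, 0.1, 0.8]
grip_width: 0.0692
```

```bash
python3 - <<'E'
from h import *
c=snap("wrist","w7");o=robot.get_obs();tcp=o["position"];print(tcp,o["ft_force"].round(1),o["grip_width"])
g=cv2.resize(c["color"][150:300,220:420],(800,600),interpolation=cv2.INTER_CUBIC)
cv2.imwrite("pics/c7.png",cv2.convertScaleAbs(g,alpha=1.3,beta=15))
a=np.radians(15.33);ex=np.array([np.cos(a),np.sin(a),0]);ey=np.array([-np.sin(a),np.cos(a),0])
h=cv2.cvtColor(c["color"],cv2.COLOR_BGR2HSV);m=(h[:,:,1]>110)&(h[:,:,2]>70)&(abs(h[:,:,0].astype(int)-24)<9)
for v,z in((245,.082),(255,.086),(265,.088)):
    x=np.where(m[v,240:385])[0]+240;print(v,x.min(),x.max(),[round(1e3*((onz(c,(q,v),z)-tcp)@ey),1)for q in(x.min()-.5,x.max()+.5)])
print("top rows",[np.where(m[200:,q])[0].min()+200 for q in(265,290,310,330,355)])
E
```

```text
[ 0.5663859  -0.16156791  0.05479857] [-0.1  0.4 -0.1] 0.06943271890174543
245 252 368 [np.float64(-29.0), np.float64(29.4)]
255 250 369 [np.float64(-29.4), np.float64(29.3)]
265 250 370 [np.float64(-29.3), np.float64(29.7)]
top rows [np.int64(231), np.int64(231), np.int64(231), np.int64(231), np.int64(231)]
```

View pics/c7.png

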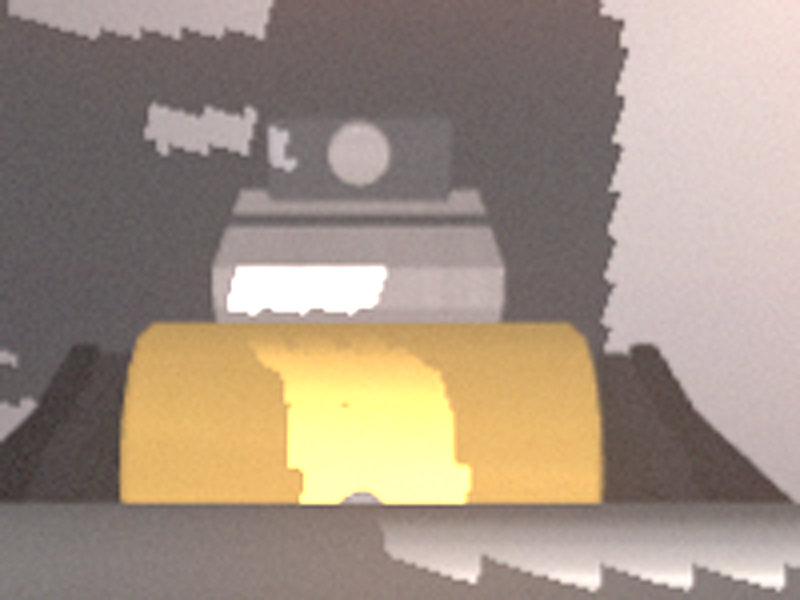

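c7: the bush lies square in the V (rear edge level at row 231 across its length) and the fingers stand clear at both ends. Block x 213–504, bush x 121–602. Checking the centring numerically.

```bash
python3 - <<'E'
from h import *
c=load("w7");tcp=np.array([.5664,-.1616,.0548])
a=np.radians(15.33);ex=np.array([np.cos(a),np.sin(a),0]);ey=np.array([-np.sin(a),np.cos(a),0])
u=lambda x,y:(220+x/4-.375,150+y/4-.375)
rel=lambda p:(np.array([(p-tcp)@ex,(p-tcp)@ey])*1e3).round(1)
A=[rel(onz(c,u(*p),.065)) for p in[(213,265),(504,265),(216,315),(503,315)]];print(A)
o,d=ray(c,u(370,322));n=np.array([d@ex,d[2]]);n/=np.linalg.norm(n);oo=np.array([(o-tcp)@ex,o[2]])
for zc in(.071,.073):print(zc,[round(((s*.017+n[0]*(zc-oo[1]))/n[1]+oo[0])*1e3,1)for s in(1,-1)])
E
```

```text
[array([-26.1, -20. ]), array([-26.1,  19.6]), array([-18.8, -19.9]), array([-18.8,  19.7])]
0.071 [np.float64(-38.5), np.float64(-1.9)]
0.073 [np.float64(-39.3), np.float64(-2.7)]
```

Along the groove the bush is within 0.3 mm of the block's middle; across it, it is seated. Regrip.

Call:
carry_out(
  dr=[
    [0,0,0],
    [0,0,0],
    [0,0,0],
    [0,0,0],
    [0,0,0],
    [0,0,0],
  ],
  translation=[
    [0,0,0],
    [0,0,0],
    [0,0,0],
    [0,0,0],
    [0,0,-0.05],
    [0,0,-0.05],
  ],
  grip=[0.75,0.7,0.66,0.62,0.6,0.6],
  newtons=30,
)

```text
time: 13.58
position: [0.5667, -0.1617, 0.055]
tool_rot: [-0.134, 0.991, -0.0, 0.0]
ft_force: [-1.0, 0.2, 3.8]
grip_width: 0.0595
```

Call:
carry_out(
  dr=[
    [0,0,0],
    [0,0,0],
    [0,0,0],
    [0,0,0],
  ],
  translation=[
    [0,0,-0.03],
    [0,0,-0.06],
    [0,0,-0.06],
    [0,0,-0.06],
  ],
  grip=[0.6,0.6,0.6,0.6],
  newtons=30,
)

```text
time: 13.92
position: [0.5667, -0.1617, 0.055]
tool_rot: [-0.134, 0.991, -0.0, 0.0]
ft_force: [-1.6, 0.7, 8.1]
grip_width: 0.0598
```

Call:
carry_out(
  dr=[
    [0,0,0],
    [0,0,0],
    [0,0,0],
  ],
  translation=[
    [0,0,-0.02],
    [0,0,-0.02],
    [0,0,-0.02],
  ],
  grip=[0.6,0.6,0.6],
  newtons=30,
)

```text
time: 14.17
position: [0.5667, -0.1617, 0.055]
tool_rot: [-0.134, 0.991, -0.0, 0.0]
ft_force: [-2.5, 0.5, 8.1]
grip_width: 0.0597
```

```bash
python3 - <<'E'
from h import *
F=[]
for i in range(8):
    c=robot.camera("wrist");o=robot.get_obs();F.append(np.r_[o["ft_force"],o["moment"]])
print(np.mean(F,0).round(2),np.std(F,0).round(2),o["position"],o["grip_width"],o["time"])
h=cv2.cvtColor(c["color"],cv2.COLOR_BGR2HSV);m=(h[:,:,1]>110)&(h[:,:,2]>70)&(abs(h[:,:,0].astype(int)-24)<9)
print("top rows",[np.where(m[200:,q])[0].min()+200 for q in(265,290,310,330,355)])
x=np.where(m[255,240:385])[0]+240;print(x.min(),x.max())
E
```

```text
[-2.14  0.25  8.71  0.21  0.35 -0.01] [0.45 0.6  0.47 0.03 0.03 0.02] [ 0.56674269 -0.16168803  0.05497579] 0.05998580929968205 14.5667
top rows [np.int64(230), np.int64(230), np.int64(230), np.int64(230), np.int64(230)]
251 370
```

Call:
carry_out(
  dr=[
    [0,0,0],
    [0,0,0],
    [0,0,0],
  ],
  translation=[
    [-0.02,0,-0.02],
    [-0.02,0,-0.02],
    [-0.02,0,-0.02],
  ],
  grip=[0.6,0.6,0.6],
  newtons=30,
)

```text
time: 14.82
position: [0.5667, -0.1617, 0.055]
tool_rot: [-0.134, 0.991, -0.0, 0.0]
ft_force: [-2.9, 0.3, 9.6]
grip_width: 0.06
```

```bash
python3 - <<'E'
from h import *
F=[]
for i in range(8):
    c=robot.camera("wrist");o=robot.get_obs();F.append(np.r_[o["ft_force"],o["moment"]])
print(np.mean(F,0).round(2),np.std(F,0).round(2),o["position"],o["grip_width"],o["time"])
E
```

```text
[-2.03  0.52  9.61  0.25  0.35 -0.03] [0.48 0.41 0.57 0.04 0.02 0.04] [ 0.5667513  -0.16169731  0.05497056] 0.06003061080460444 15.2167
```

The push is steady at 9.6 N, with about 2 N sideways, so both flanks carry load. The bush is square and centred, so I hand in.

```bash
python3 -c "
from h import *
print(robot.hand_in());o=robot.get_obs();print(o['ft_force'].round(1),o['position'],o['grip_width'])"
```

```text
the job is handed in; nothing more can be done
None
the job is handed in; nothing more can be done
```

The bush is in the V-block, and I handed the job in at about 15 s with the gripper still holding it and pressing down. No verdict came back.

I slid the loose jaw back about 39 mm, gripped the smaller bush by its flat ends and lowered it into the V. I then opened the fingers so it could settle, regripped at 30 N and pressed.

**Last checks:**
- **Push:** steady at 9.6 N down, about one kilogram. About 2 N of sideways force remained, and a small correction did not remove it. By calculation both flanks carry load, though not quite equally.
- **Seating:** contact came at the height predicted for full seating. The bush is about 0.3 mm off the block's middle along the groove, and its rear edge is level in the picture.
- **Across the groove:** the camera estimates for the groove's middle differ by about 1 mm. Here I relied on letting the bush settle and on the force readings.
- **Measured position:** the TCP reading differed by 1–4 mm from the shifts I commanded. I aligned the bush from close camera views instead.
- **Not checked:** I did not touch the tray, pan, height gauge or square, but I took no final picture to confirm they had not moved. After handing in, the robot gave no more readings.

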